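Close and pin the specimen chest

TASK

Make the specimen chest ready for transport: draw the locking pin back out of the staple, shut the lid fully, swing the hasp down flat over the staple, and push the locking pin fully home through the loop again. Leave the timer, bottles and cup round it standing where they are.

Things in the scene. Friction and masses are not known exactly. Their poses are not given: they have to be found in the camera images.
- chest: heavy grey chest, fixed to the worktop. Origin: on the worktop straight below the staple; x from front to back, y to its left, z up. Box: x = 35 to 185, y = -128 to 157 mm. An aluminium shelf of the same width on its front runs from x = 35 forward to -69 mm; the tops of the shelf and of the shut lid are 82 mm above the origin
- staple_eye (a point): centre of the staple's eye, at chest (0, 0, 93) mm. Upright loop of 6 mm steel bar on the shelf, legs at chest x = -9 and +9 mm, top 30 mm above the shelf, open along chest y. On its right (chest y = -32 to -118 mm) a slotted guide for the pin, 23 mm wide, top 16 mm above the shelf
- lid (a joint): lid angle, rad: 0 = shut, grows as it opens upward, up to 1.2. Plain grey slab 12 mm thick over the whole box, pivoting at the back about a line along y at chest x = 185, z = 76 mm. A stiff hinge (0.6 N m) holds it at any angle; pressed on its top it shuts with a few newtons
- hasp (a joint): hasp leaf's angle to the lid, rad: 0 = flat forward over the shelf, pi/2 = upright, to 2.5 = folded back. Steel leaf 40 wide, 90 long, 3 mm thick, centred on y = 0; pivots along y at the lid's front edge (lid shut: chest x = 35, z = 84.5 mm). A slot 12 mm wide, 13 to 61 mm from the pivot, drops over the staple. Friction (0.055 N m) holds it. The pin in the staple bars its way
- hasp_tip (a point): middle of the hasp leaf's free end, 90 mm from its pivot. About the room: a tall microscope (about 0.4 m) stands to the right of the chest, and an open door stands close on the robot's left, 0.19 m from the base axis, so that an arm with a wide shoulder may have to turn its base to the right and lean the hand
- pin (a joint): how far the locking pin is drawn back, m: 0 = fully home through the loop, 0.055 = fully drawn back to its stop (moved along chest -y). Steel pin of 8 mm, axis 11 mm above the shelf; at 0 its tip lies 26 mm beyond the staple. It clears the hasp's way from 0.047. It slides against 2 N of friction and stays where it is left
- pin_knob (a point): centre of the top of the pin's upright round knob: 14 mm diameter, from 24 to 50 mm above the shelf, at chest x = 0, chest y = -50 mm minus the pin's joint value
- timer: small square white timer, 64x64x20 mm, lying on the left part of the chest's front shelf; origin at the centre of its underside; must not be disturbed
- oil_bottle: small brown bottle with a black cap, 28 mm diameter, 66 mm tall, standing on the front shelf between the timer and the hasp's way; origin at the centre of its underside; must not be disturbed
- rinse_bottle: white bottle with a red cap, 60 mm diameter, 180 mm tall, standing left of the chest; origin at the centre of its underside; must not be disturbed
- stain_a: dark bottle with a white cap, 48 mm diameter, 106 mm tall, standing close to the chest's left end; origin at the centre of its underside; must not be disturbed
- fixative: white bottle with a green cap, 54 mm diameter, 122 mm tall, standing close to the chest's left end; origin at the centre of its underside; must not be disturbed
- cup_b: white specimen cup with a red lid, 60 mm diameter, 70 mm tall, standing close to the chest's left end; origin at the centre of its underside; must not be disturbed

How it is judged:
By the outcome, as a careful person would: the job done as asked, in the order asked, and still so for the second after the job is handed in, with the robot touching nothing.
It also fails if it takes over 54 s, if anything falls off the work surface, if the arm or the gripper's body presses on something with over 40 N, if the wrist force passes 120 N, or if a joint passes its speed limit or range.

ROBOT

A 7-joint arm with a two-finger parallel gripper is mounted at the origin on a cart in front of the work surface, level with it; the furniture and walls round the work are solid. World frame = base frame: x ahead of the robot, y to its left, z up, the work surface at z = 0. Lengths are in mm, angles in degrees, forces in N, time in s.
With the tool pointing down it reaches from about 425 to 975 mm from the base axis. Payload 16.7 kg.
Tool frame: the origin (TCP) lies midway between the tips of the shut fingers; the grasp point (between the pads) lies 19 mm behind it; z points along the fingers, y is the line along which they close (so a half turn about z gives the same grasp; the last joint's range is limited). The gripper opens to 85 mm and grips with 20 to 120 N. Pads are 22 mm wide; open, the fingers measure 114 mm over their backs; the gripper's body (76 mm by 85 mm) begins 54 mm behind the grasp point. The pads swing forward as they close: fully open they stand 13 mm farther back than shut.
Start: joints at [64.544, 24.414, 4.234, 92.017, -1.954, 63.644, -3.845], TCP at [196.089, -645.852, 231.302] pointing down, gripper open.
Joint ranges: [-163.25, 163.25], [-28.42, 122.38], [-70.27, 78.77], [12.13, 141.07], [-58.53, 238.53], [9.26, 117.41], [-156.51, 156.51]. Speed limits (degrees/s): [108.29, 108.29, 136.94, 136.94, 172.46, 172.46, 172.46].

INTERFACE

Orientations are given as [roll, pitch, yaw] about the fixed x, y, z axes, in that order (R = Rz(yaw) Ry(pitch) Rx(roll)).
In Python, from workcell import robot gives the robot as it stands.
- The arm moves only by the tool jog_arm, called after "Call:" by a JSON object that holds its "method" and its "body", one argument or row to a line. Schema: {"type":"object","properties":{"plan":{"type":"string"},"clamp_n":{"type":"number"},"only":{"type":"string"},"quiet":{"type":"boolean"},"lines":{"type":"string"}},"required":["plan"],"additionalProperties":false}. plan is a string of 1 to 12 rows, one to a line, with the numbers parted by spaces; each row has 7 numbers: a rotation vector rx, ry, rz in degrees, then dx, dy, dz in m, then the finger opening in mm; each row is the pose to reach, as a shift and turn from the pose commanded when the call began, along the tool's axes at that moment; what a row does not reach only later rows make up. A row lasts 1/8 s, in which the tool goes at most 62.5 mm and 10.7 degrees, less where a joint would pass 70% of its speed; a pose out of reach is approached as far as the arm can. The fingers move at their own pace and stop on an object; clamp_n is the grip in N (left out, the last holds). Time passes only in rows, so rows that do not move let the fingers close. The tool returns the time, the measured TCP pose, the force, the opening and the grip force at its end. only (a regular expression) keeps the lines of the reply that match it, lines (a string "A,B") keeps lines A to B, and quiet returns only ok. Input that does not fit is refused with a message, and nothing moves.
- robot.state(): the state, without advancing time (a new reading comes with each control period).
- robot.grab_frame(name): name is "scene" or "side" or "wrist"; returns a dict with "pixels" (480x640x3 uint8, blue, green, red), "K" (3x3 intrinsics, pixels), "distortion" ([k1, k2, p1, p2, k3] as OpenCV has them; the pictures are not rectified), "position" and "orientation" of the camera in the world; the wrist camera has in their place "tool_from_camera" (4x4, takes a point from camera to tool coordinates, whose origin is the TCP and whose axes are the flange's). Camera axes: x right, y down, z forward; pixel columns grow to the right and rows downward; lengths in mm; the calibration is good to about 2 mm. A picture is of the moment at which its call begins: read the wrist's pose just before it. There is no depth.
- robot.close_job(): hands the job in; it is judged then, once.
The state is a dict: "clock": time; "joint_positions": joint angles; "qvel": joint speeds; "joint_torque": joint torques, N m; "ee_pos": TCP position; "tcp_rot": TCP orientation; "ft_force": force on the tool from outside, world axes, zero at the start; "moment": the same for the moment, N m; "width": finger opening in mm; "gripper_force": force on a finger pad.
Only numpy, scipy, OpenCV 4.12 (cv2) and the standard library are available. Lean on these libraries where they do the work, as an engineer would, in place of code of your own. Each camera call takes 0.05 s, during which the arm holds its last target. There are 200 camera calls.

## Working session

There is one attempt and no reset: what is moved stays moved. The work goes in short steps, Python scripts to look and compute and a tool call to move; the robot and the scene stay as the last step left them, time stands still between calls to the robot, and variables do not carry over. Pictures are saved under pics/ and viewed, at most 10 in all, crops included, and the job is handed in when it is done.

```bash
ls; mkdir -p pics; python3 - <<'E'
from workcell import robot
import cv2
s=robot.state();print({k:s[k] for k in('clock','ee_pos','tcp_rot','width','ft_force')})
for n in('scene','side'):
    f=robot.grab_frame(n);cv2.imwrite(f'pics/{n}0.png',f['pixels']);print(n,f['K'],f['distortion'],f['position'],f['orientation'])
E
```

```text
pics
workcell.py
{'clock': 0.0, 'ee_pos': array([ 195.9953755 , -645.50746171,  230.62108309]), 'tcp_rot': array([-1.79928160e+02,  4.02520039e-03,  1.68891614e+01]), 'width': 85.24054764906963, 'ft_force': array([-0.55404508,  0.37066527, -0.89520932])}
scene [[490.30442836   0.         320.46443955]
 [  0.         490.30442836 246.09565458]
 [  0.           0.           1.        ]] [0.02940091 0.         0.         0.         0.        ] [191.86727186 318.0453406  966.55386812] [-1.50395716e+02  1.29105916e-01 -1.21091844e+02]
side [[510.99992589   0.         317.85070643]
 [  0.         510.99992589 235.13914514]
 [  0.           0.           1.        ]] [-0.05705313  0.          0.          0.          0.        ] [ 626.85198273 -621.8458093   602.09657057] [-126.32338198    0.90396985    3.72973135]
```

View pics/scene0.png

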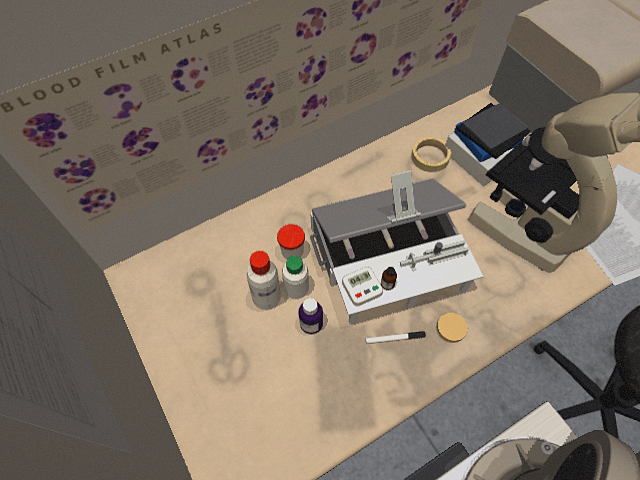

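View pics/side0.png

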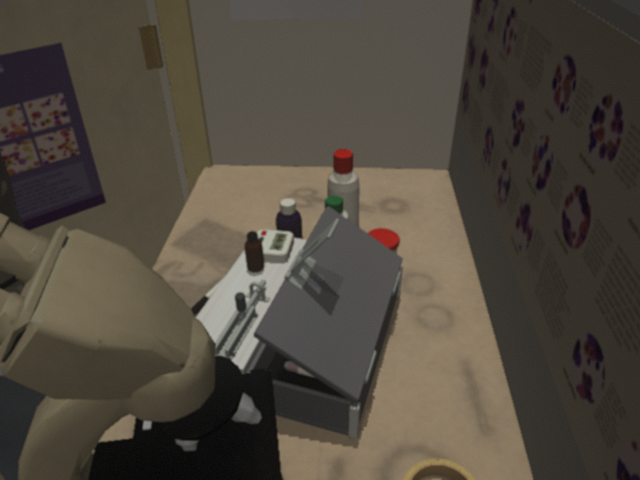

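The scene view shows the chest with its lid ajar and the hasp upright at about (403,195). The shelf corners are near (347,310) and (482,272), the knob near (438,248), and the staple near (410,258). The side view shows the same with the knob at about (240,300). I'll enlarge both.

```bash
python3 - <<'E'
import cv2,numpy as np
a=cv2.imread('pics/scene0.png')[160:330,300:500]
b=cv2.imread('pics/side0.png')[200:400,180:420]
a=cv2.resize(a,None,fx=4,fy=4,interpolation=cv2.INTER_CUBIC)[:600]
cv2.imwrite('pics/sc_crop.png',a[80:680])
b=cv2.resize(b,None,fx=3,fy=3,interpolation=cv2.INTER_CUBIC)
cv2.imwrite('pics/si_crop.png',b)
E
cat > h.py <<'E'
import numpy as np,cv2
from scipy.spatial.transform import Rotation as R
from workcell import robot
CAM={'scene':(490.304,320.464,246.096,.0294,[191.867,318.045,966.554],[-150.395716,.129106,-121.091844]),
'side':(511.0,317.851,235.139,-.05705,[626.852,-621.846,602.097],[-126.323382,.90397,3.729731])}
def ray(n,uv):
    f,cx,cy,k,p,o=CAM[n];K=np.array([[f,0,cx],[0,f,cy],[0,0,1]])
    x=cv2.undistortPoints(np.array([[uv]],float),K,np.array([k,0,0,0,0]))[0,0]
    return np.array(p),R.from_euler('xyz',o,degrees=True).apply([x[0],x[1],1.])
def plane(n,uv,z):
    p,d=ray(n,uv);return p+d*(z-p[2])/d[2]
def tri(u,v,n1='scene',n2='side'):
    p,d=ray(n1,u);q,e=ray(n2,v)
    s=np.linalg.lstsq(np.c_[d,-e],q-p,rcond=None)[0]
    a=p+s[0]*d;b=q+s[1]*e;return (a+b)/2,np.linalg.norm(a-b)
def proj(n,P):
    f,cx,cy,k,p,o=CAM[n];r=R.from_euler('xyz',o,degrees=True).inv()
    return cv2.projectPoints(r.apply(np.atleast_2d(P)-p),np.zeros(3),np.zeros(3),np.array([[f,0,cx],[0,f,cy],[0,0,1]]),np.array([k,0,0,0,0]))[0][:,0]
E
```

```text
(no output)
```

View pics/sc_crop.png

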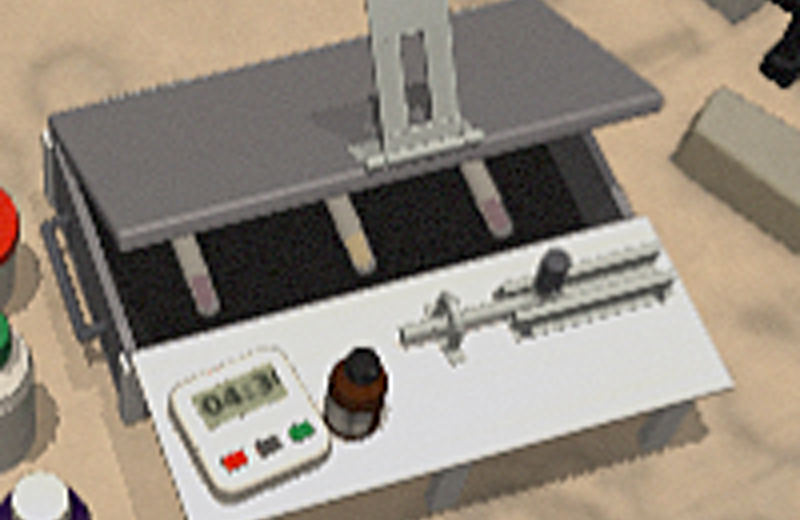

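View pics/si_crop.png

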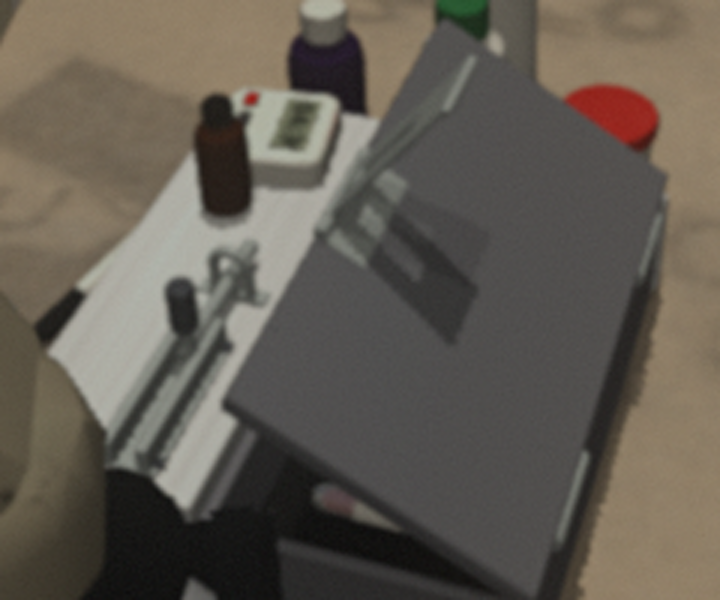

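Readings in the enlarged scene view: knob top at crop (557,254), shelf corners at (136,350), (733,385) and (645,220), lid front corners at about (122,238) and (660,100), staple near (450,320). In the enlarged side view the knob top is at (181,285).

```bash
python3 - <<'E'
from h import *
S=lambda u,v:(300+u/4-.4,180+v/4-.4)
T=lambda u,v:(180+u/3-.3,200+v/3-.3)
k,e=tri(S(557,254),T(181,285));print('knob',k,e)
bl,fr,br=[plane('scene',S(*c),82) for c in((136,350),(733,385),(645,218))]
print(bl,fr,br,'lens',np.linalg.norm(bl-br),np.linalg.norm(fr-br),'want 285 104')
# yaw from back edge: -y dir
d=bl-br;yaw=np.degrees(np.arctan2(-d[0],d[1]));print('yaw',yaw)
d2=br-fr;print('yaw2',np.degrees(np.arctan2(d2[1],d2[0])))
# chest coordinates
Rz=R.from_euler('z',yaw,degrees=True)
O=np.mean([bl-Rz.apply([35,157,82]),fr-Rz.apply([-69,-128,82]),br-Rz.apply([35,-128,82])],0);print('O',O)
print('knob chest',Rz.inv().apply(k-O))
# lid front top corner left, right (thickness bottom): chest y=157,-128 
for c,y in(((120,240),157),((660,103),-128)):
    p,dd=ray('scene',S(*c));p=Rz.inv().apply(p-O);dd=Rz.inv().apply(dd);q=p+dd*(y-p[1])/dd[1];print('lid',q,np.hypot(q[0]-185,q[2]-76))
print('tip', tri(S(408,-80),T(474,60)))
s=robot.grab_frame('wrist');print(s['tool_from_camera'])
E
```

```text
knob [ 483.14595335 -126.18737976  134.36465322] 1.307734063651363
[567.6128274   62.71239201  82.        ] [ 396.85220382 -182.07372459   82.        ] [ 495.67692138 -206.69753874   82.        ] lens 278.84849893670014 101.84624207037884 want 285 104
yaw -14.949932117637545
yaw2 -13.991290619697486
O [494.90510446 -76.71729515   0.        ]
knob chest [  1.40091581 -50.82916822 134.36465322]
lid [ 54.53957428 157.         160.65350293] 155.51893208439805
lid [  61.81952875 -128.          148.70696392] 143.03751640349014
tip (array([ 615.54557865, -113.95521477,  253.64751949]), np.float64(7.448300547049584))
[[-5.88780803e-04 -9.64802268e-01 -2.62975733e-01  6.69880118e+01]
 [ 9.99998981e-01 -9.10154286e-04  1.10024873e-03  7.69643488e-01]
 [-1.30087096e-03 -2.62974817e-01  9.64801821e-01 -1.42596223e+02]
 [ 0.00000000e+00  0.00000000e+00  0.00000000e+00  1.00000000e+00]]
```

```bash
python3 - <<'E'
from h import *
for uv in((470,215),(560,268),(578,256),(535,235)): print(uv,plane('scene',uv,0).round(),plane('scene',uv,50).round())
for uv in((500,155),(575,215),(637,165),(600,240),(545,130),(565,100),(520,90),(600,70)): print(uv,[plane('scene',uv,z).round()[:2] for z in(100,200,300,400)])
print('base',proj('scene',[[0,0,0],[196,-646,231],[483,-126,132],[0,0,300]]))
E
```

```text
(470, 215) [ 554. -307.    0.] [ 535. -274.   50.]
(560, 268) [ 344. -385.    0.] [ 336. -348.   50.]
(578, 256) [ 346. -440.    0.] [ 338. -401.   50.]
(535, 235) [ 435. -398.   -0.] [ 422. -361.   50.]
(500, 155) [array([ 607., -404.]), array([ 559., -320.]), array([ 511., -237.]), array([ 463., -154.])]
(575, 215) [array([ 403., -428.]), array([ 379., -342.]), array([ 355., -256.]), array([ 330., -170.])]
(637, 165) [array([ 429., -639.]), array([ 402., -529.]), array([ 374., -418.]), array([ 347., -308.])]
(600, 240) [array([ 334., -426.]), array([ 317., -340.]), array([ 301., -254.]), array([ 285., -169.])]
(545, 130) [array([ 610., -542.]), array([ 562., -442.]), array([ 514., -343.]), array([ 465., -244.])]
(565, 100) [array([ 656., -649.]), array([ 603., -538.]), array([ 549., -426.]), array([ 496., -314.])]
(520, 90) [array([ 738., -581.]), array([ 675., -478.]), array([ 612., -374.]), array([ 549., -270.])]
(600, 70) [array([ 687., -797.]), array([ 630., -668.]), array([ 572., -540.]), array([ 515., -411.])]
base [[541.98149669 528.98436739]
 [789.00346505 204.36819526]
 [438.85168759 243.9913767 ]
 [643.24799849 530.78273777]]
```
Microscope base front-left edge spans (554,-307)→(344,-385). Near front corner (344,-385). TCP start (196,-646). Straight line passes at (345,-376)... exactly in. Need to go closer to base: via (260,-380)? radius 460 ok. Gripper half ~57: (344,-385) microscope foot near is low (z<60?) but arm of the scope at (580,250 px) with z ~100-300: (600,240)px @ z=200: (317,-340)... That pixel is maybe knob/bench. The curved arm silhouette near (575,260)px.. (600,250) at z 100 → (330,-430). So keep away: path via (230,-420, 260), radius 479. Then (330,-230) r=402 <425 at tool-down (reach "from about 425"). Hmm. (345,-260) r=432. Distance from the scope (344,-385) 125mm. OK. Then (420,-190), then knob (483,-126).

Careful with the scale: shifts go in m. That gives: -206 mm is -0.206, -103 mm is -0.103.

Call:
{"method": "jog_arm", "body": {
  "plan": "0 0 3 0.025 -0.052 0 60\n0 0 6 0.049 -0.103 0 60\n0 0 9 0.074 -0.155 0 60\n0 0 12 0.098 -0.206 0 60\n0 0 12 0.098 -0.206 0 60"
}}

```text
clock: 0.78
ee_pos: [230.7, -417.0, 231.5]
tcp_rot: [-180.0, -0.0, 5.1]
ft_force: [0.3, -1.5, -0.2]
width: 59.9
gripper_force: 0.0
```

Call:
{"method": "jog_arm", "body": {
  "plan": "0 0 0 0 0 0 60"
}}

```text
clock: 0.9
ee_pos: [230.1, -420.6, 231.6]
tcp_rot: [180.0, -0.0, 4.9]
ft_force: [0.6, -1.2, -0.8]
width: 60.1
gripper_force: 0.0
```

```bash
python3 -c "
from h import *
s=robot.state();print(s['clock'],s['joint_positions'],s['ft_force'])"
```

```text
0.9 [ 52.20010885   5.95910695   1.52055274 116.44061114  -0.18127424
  57.56233989 -31.27431002] [ 0.58354759 -1.16673577 -0.76250744]
```

Call:
{"method": "jog_arm", "body": {
  "plan": "0 0 3 0.032 -0.037 0 50\n0 0 6 0.064 -0.075 0 40\n0 0 9 0.096 -0.112 0 40\n0 0 12 0.128 -0.15 0 40\n0 0 14 0.17 -0.182 0 40\n0 0 17 0.209 -0.213 0 40\n0 0 19.6 0.243 -0.242 0 40\n0 0 19.6 0.26 -0.257 0 40\n0 0 19.6 0.26 -0.257 0 40"
}}

```text
clock: 2.02
ee_pos: [468.5, -141.6, 230.9]
tcp_rot: [-179.9, 0.0, -14.6]
ft_force: [0.9, -0.2, -0.1]
width: 40.1
gripper_force: 0.0
```

```bash
python3 - <<'E'
from h import *
s=robot.state();f=robot.grab_frame('wrist');cv2.imwrite('pics/w1.png',f['pixels']);print(s['clock'],s['ee_pos'],s['tcp_rot'],s['joint_positions'],s['ft_force'],f['K'],f['distortion'])
E
```

```text
2.025 [ 468.47636453 -141.59217449  230.85775217] [-1.79945681e+02  3.34941053e-02 -1.46245341e+01] [ 25.73401557   8.02416649 -17.88479784 114.33305202   2.82674932
  58.0842005  -98.10767503] [ 0.94620388 -0.17014112 -0.09520167] [[425.5679746    0.         319.91404599]
 [  0.         425.5679746  241.16438444]
 [  0.           0.           1.        ]] [-0.0210359  0.         0.         0.         0.       ]
```

View pics/w1.png

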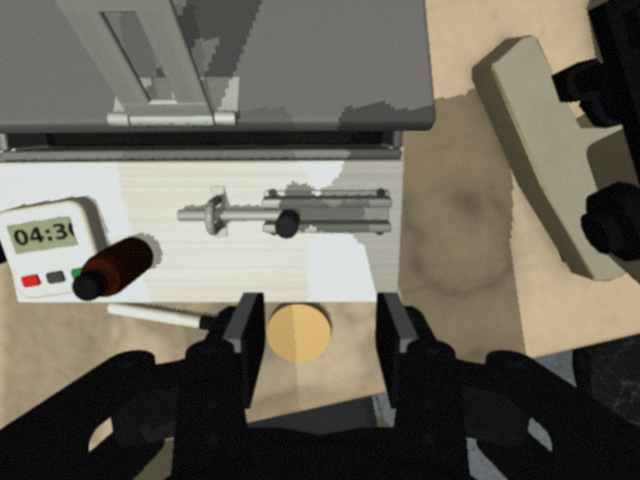

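The wrist view is aligned with the chest. The knob top is at about (288,221), the shelf right corners at (402,159) and (400,300), the staple at about (214,212), the guide ends at about x=265 and x=391, and the hasp pivot ends at (110,119) and (236,117).

```bash
cat >> h.py <<'E'
WK=np.array([[425.568,0,319.914],[0,425.568,241.164],[0,0,1]]);WD=np.array([-.0210359,0,0,0,0])
TC=np.array([[-5.88780803e-04,-9.64802268e-01,-2.62975733e-01,66.9880],[.999998981,-9.10154e-04,1.10024873e-03,.7696],[-1.30087e-03,-.262974817,.964801821,-142.596],[0,0,0,1]])
def wplane(uv,z,ee,rot):
    x=cv2.undistortPoints(np.array([[uv]],float),WK,WD)[0,0]
    r=R.from_euler('xyz',rot,degrees=True);p=ee+r.apply(TC[:3,3]);d=r.apply(TC[:3,:3]@[x[0],x[1],1])
    return p+d*(z-p[2])/d[2]
E
python3 - <<'E'
from h import *
ee=np.array([468.476,-141.592,230.858]);rot=[-179.946,.0335,-14.6245]
Y=R.from_euler('z',-14.7,degrees=True)
for n,uv,z,c in(('knob',(288,220),132,(0,-50)),('br',(402,159),82,(35,-128)),('fr',(400,300),82,(-69,-128)),('guide end',(391,200),98,(0,-118)),('guide start',(265,200),90,(0,-32)),('staple',(214,211),110,(0,0))):
    P=wplane(uv,z,ee,rot);print(n,P.round(1),'O est',(P-Y.apply([*c,z])).round(1))
E
```

```text
knob [ 486.3 -128.1  132. ] O est [499.  -79.7   0. ]
br [ 497.7 -207.5   82. ] O est [496.3 -74.9   0. ]
fr [ 397.5 -185.2   82. ] O est [496.8 -78.9   0. ]
guide end [ 475.6 -192.5   98. ] O est [505.5 -78.4   0. ]
guide start [ 495.3 -111.4   90. ] O est [503.5 -80.5   0. ]
staple [499.5 -81.7 110. ] O est [499.5 -81.7   0. ]
```

Call:
{"method": "jog_arm", "body": {
  "plan": "0 0 0 0.013 -0.018 0 40\n0 0 0 0.013 -0.018 0.03 40\n0 0 0 0.013 -0.018 0.06 40\n0 0 0 0.013 -0.018 0.09 40\n0 0 0 0.013 -0.018 0.11 40\n0 0 0 0.013 -0.018 0.122 40\n0 0 0 0.013 -0.018 0.122 40\n0 0 0 0.013 -0.018 0.122 5\n0 0 0 0.013 -0.018 0.122 5\n0 0 0 0.013 -0.018 0.122 5\n0 0 0 0.013 -0.018 0.122 5",
  "clamp_n": 40
}}

```text
clock: 3.45
ee_pos: [484.8, -128.1, 110.2]
tcp_rot: [180.0, -0.1, -14.7]
ft_force: [-1.3, -1.5, 6.1]
width: 12.3
gripper_force: 38.9
```

Call:
{"method": "jog_arm", "body": {
  "plan": "0 0 0 0 0.01 0 5\n0 0 0 0 0.02 0 5\n0 0 0 0 0.03 0 5\n0 0 0 0 0.04 0 5\n0 0 0 0 0.05 0 5\n0 0 0 0 0.054 0 5\n0 0 0 0 0.056 0 5\n0 0 0 0 0.056 0 5"
}}

```text
clock: 4.45
ee_pos: [471.9, -178.6, 110.2]
tcp_rot: [-179.8, -0.1, -14.5]
ft_force: [4.5, 24.6, 7.7]
width: 12.1
gripper_force: 39.9
```

```bash
python3 - <<'E'
from h import *
f=robot.grab_frame('wrist');cv2.imwrite('pics/w2.png',f['pixels'])
E
```

```text
(no output)
```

View pics/w2.png

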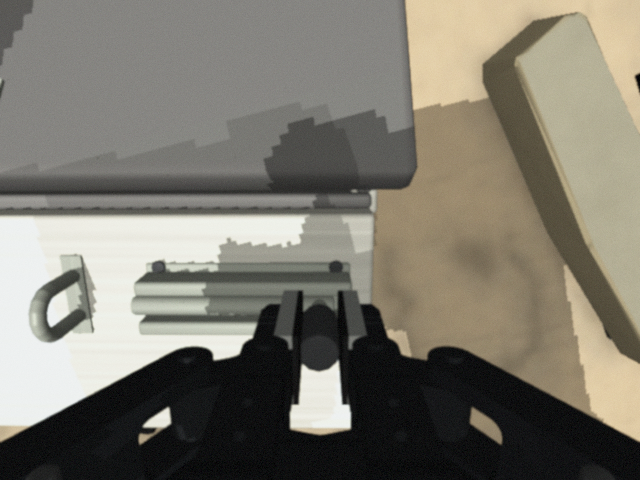

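The pin is drawn back: the knob is between the pads at about (318,335), the pin tip is at the guide mouth near (135,303), and the stop gave 25 N of resistance. Next I release and press the lid shut.

To row units: -110 mm is -0.11, 85 mm is 0.085.

Call:
{"method": "jog_arm", "body": {
  "plan": "0 0 0 0 -0.003 0 40\n0 0 0 0 -0.003 0 40\n0 0 0 0 -0.003 0 40\n0 0 0 0 -0.003 -0.03 40\n0 0 0 0 -0.003 -0.07 20\n0 0 0 0 -0.003 -0.11 0\n0 0 0 0.03 -0.013 -0.12 0\n0 0 0 0.06 -0.024 -0.12 0\n0 0 0 0.085 -0.024 -0.12 0\n0 0 0 0.085 -0.024 -0.12 0\n0 0 0 0.085 -0.024 -0.12 0"
}}

```text
clock: 5.88
ee_pos: [557.7, -180.7, 229.0]
tcp_rot: [180.0, 0.0, -14.7]
ft_force: [-0.7, 0.1, -0.2]
width: 0.1
gripper_force: 0.0
```

```bash
python3 - <<'E'
from h import *
f=robot.grab_frame('side');cv2.imwrite('pics/s2.png',cv2.resize(f['pixels'][150:450,80:480],None,fx=2,fy=2))
E
```

```text
(no output)
```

View pics/s2.png

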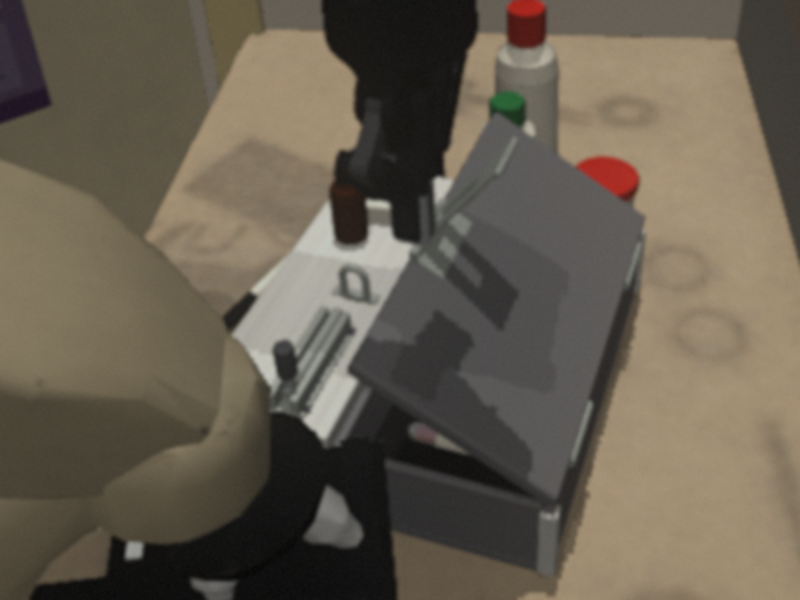

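The side view shows the staple clear at (355,285), the knob drawn back at (287,358), and the closed fingers above the lid.

Call:
{"method": "jog_arm", "body": {
  "plan": "0 0 0 0 0 0.04 0\n0 0 0 0 0 0.07 0\n0 0 0 0 0 0.09 0\n0 0 0 0 0 0.11 0\n0 0 0 0 0 0.125 0\n0 0 0 0 0 0.138 0\n0 0 0 0 0 0.146 0\n0 0 0 0 0 0.15 0\n0 0 0 0 0 0.15 0"
}}

```text
clock: 7.05
ee_pos: [558.3, -180.6, 81.7]
tcp_rot: [180.0, -0.0, -14.7]
ft_force: [-20.3, 4.5, 45.4]
width: -0.0
gripper_force: 22.7
```

Call:
{"method": "jog_arm", "body": {
  "plan": "0 0 0 0 0 -0.03 0\n0 0 0 0 0 -0.08 0\n0 0 0 0 0 -0.13 0\n0 0 0 0.02 0 -0.16 0\n0 0 0 0.02 0 -0.16 0"
}}

```text
clock: 7.68
ee_pos: [579.9, -186.0, 242.0]
tcp_rot: [-180.0, -0.3, -14.7]
ft_force: [-0.8, 0.9, -1.2]
width: 0.3
gripper_force: 0.0
```

```bash
python3 - <<'E'
from h import *
a=robot.grab_frame('side')['pixels'][200:400,160:430];b=robot.grab_frame('scene')['pixels'][160:310,310:510]
cv2.imwrite('pics/s3.png',np.vstack([cv2.resize(a,(400,296)),cv2.resize(b,(400,300))]))
E
```

```text
(no output)
```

View pics/s3.png

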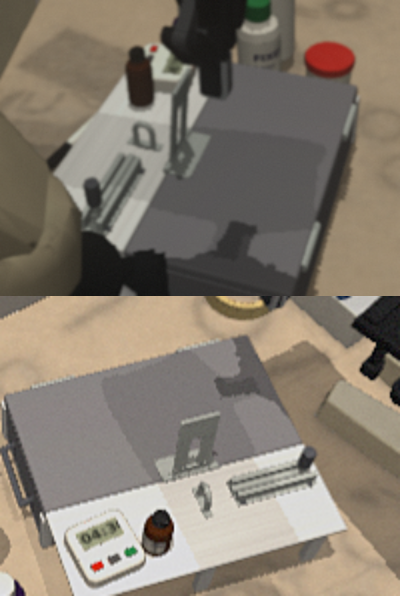

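The lid is shut. The hasp stands about upright in both halves of the picture, the staple is clear, and everything else is standing. Now I move behind the leaf.

Call:
{"method": "jog_arm", "body": {
  "plan": "0 0 0 0 -0.036 0 0\n0 0 0 -0.01 -0.072 0 0\n0 0 0 -0.01 -0.072 0.045 0\n0 0 0 -0.01 -0.072 0.087 0\n0 0 0 -0.01 -0.072 0.087 0"
}}

```text
clock: 8.4
ee_pos: [583.7, -113.0, 148.9]
tcp_rot: [180.0, 0.4, -14.7]
ft_force: [0.7, 0.3, 0.1]
width: -0.5
gripper_force: 0.0
```

```bash
python3 -c "
from h import *
s=robot.state();d=s['ee_pos']-[498.5,-77.5,0];print(R.from_euler('z',14.7,degrees=True).apply(d),s['ft_force'])"
```

```text
[ 91.44334447 -12.71374815 148.92012885] [0.72360914 0.31435268 0.14252264]
```

Call:
{"method": "jog_arm", "body": {
  "plan": "0 0 0 -0.025 0 0 0\n0 0 0 -0.05 0 0.001 0\n0 0 0 -0.069 0 0.002 0\n0 0 0 -0.086 0 0.008 0\n0 0 0 -0.102 0 0.018 0\n0 0 0 -0.117 0 0.032 0\n0 0 0 -0.129 0 0.049 0\n0 0 0 -0.133 0 0.06 0\n0 0 0 -0.134 0 0.068 0\n0 0 0 -0.134 0 0.072 0\n0 0 0 -0.134 0 0.072 0"
}}

```text
clock: 9.78
ee_pos: [457.7, -79.6, 83.0]
tcp_rot: [179.9, -0.1, -14.7]
ft_force: [-24.3, 2.4, 73.0]
width: -0.2
gripper_force: 36.2
```

```bash
python3 -c "
from h import *
s=robot.state();d=s['ee_pos']-[498.5,-77.5,0];print(R.from_euler('z',14.7,degrees=True).apply(d),s['ft_force'])"
```

```text
[-38.97425555 -12.37235655  82.9951634 ] [-24.31007186   2.43326134  72.99125315]
```

To row units: -150 mm is -0.15, -125 mm is -0.125.

Call:
{"method": "jog_arm", "body": {
  "plan": "0 0 0 0 0 -0.03 0\n0 0 0 0 0 -0.075 0\n0 0 0 0 0 -0.125 0\n0 0 0 0 0.03 -0.15 20\n0 0 0 0.01 0.06 -0.15 40\n0 0 0 0.015 0.06 -0.15 40\n0 0 0 0.015 0.06 -0.15 40\n0 0 0 0.015 0.06 -0.15 40"
}}

```text
clock: 10.78
ee_pos: [456.1, -140.4, 230.2]
tcp_rot: [-180.0, 0.0, -14.6]
ft_force: [-0.2, 0.2, 0.8]
width: 39.9
gripper_force: 0.0
```

```bash
python3 - <<'E'
from h import *
s=robot.state();f=robot.grab_frame('wrist');print(s['ee_pos'],s['tcp_rot'],s['ft_force']);cv2.imwrite('pics/w4.png',f['pixels'])
E
```

```text
[ 456.14413366 -140.37538649  230.20122785] [-1.79982029e+02  2.53710240e-02 -1.46453127e+01] [-0.15818973  0.17591538  0.78192167]
```

View pics/w4.png

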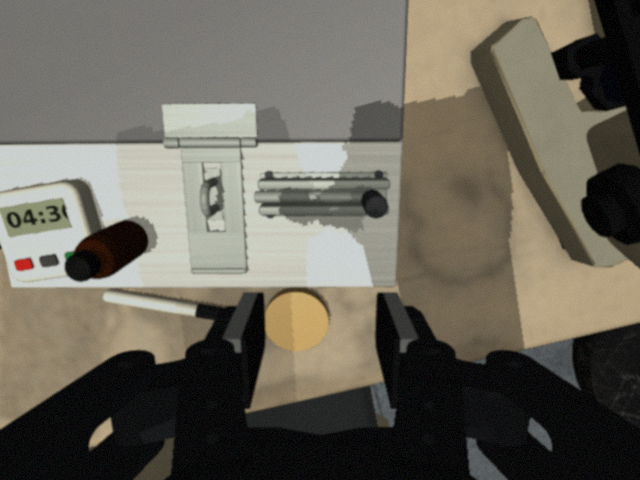

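The hasp is flat with the staple through its slot near (210,195). The knob top is at about (374,202).

```bash
python3 - <<'E'
from h import *
ee=np.array([456.14,-140.38,230.2]);rot=[-179.98,.025,-14.645]
P=wplane((374,201),132,ee,rot);print(P)
print(R.from_euler('z',14.645,degrees=True).apply(P-ee), R.from_euler('z',14.645,degrees=True).apply(P-[498.5,-77.5,0]))
E
```

```text
[ 472.34654264 -177.65475083  132.        ]
[ 25.10415642 -31.9662385  -98.2       ] [ 1.83022933e-02 -1.03513174e+02  1.32000000e+02]
```

To row units: 121 mm is 0.121, 40 mm is 0.04.

Call:
{"method": "jog_arm", "body": {
  "plan": "0 0 0 0.012 0.016 0 40\n0 0 0 0.025 0.032 0 40\n0 0 0 0.025 0.032 0.04 40\n0 0 0 0.025 0.032 0.08 40\n0 0 0 0.025 0.032 0.11 40\n0 0 0 0.025 0.032 0.121 40\n0 0 0 0.025 0.032 0.121 40\n0 0 0 0.025 0.032 0.121 5\n0 0 0 0.025 0.032 0.121 5\n0 0 0 0.025 0.032 0.121 5\n0 0 0 0.025 0.032 0.121 5",
  "clamp_n": 40
}}

```text
clock: 12.2
ee_pos: [473.0, -178.3, 110.6]
tcp_rot: [-180.0, -0.1, -14.7]
ft_force: [-0.8, 3.5, 6.1]
width: 12.6
gripper_force: 39.0
```

Call:
{"method": "jog_arm", "body": {
  "plan": "0 0 0 0 -0.008 0 5\n0 0 0 0 -0.016 0 5\n0 0 0 0 -0.024 0 5\n0 0 0 0 -0.032 0 5\n0 0 0 0 -0.04 0 5\n0 0 0 0 -0.046 0 5\n0 0 0 0 -0.051 0 5\n0 0 0 0 -0.055 0 5\n0 0 0 0 -0.057 0 5\n0 0 0 0 -0.057 0 5"
}}

```text
clock: 13.45
ee_pos: [486.8, -124.8, 110.6]
tcp_rot: [179.9, -0.1, -14.8]
ft_force: [-3.7, -7.7, 8.5]
width: 12.4
gripper_force: 39.5
```

To row units: -2 mm is -0.002, -4 mm is -0.004.

Call:
{"method": "jog_arm", "body": {
  "plan": "0 0 0 0 -0.002 0 5\n0 0 0 0 -0.004 0 5\n0 0 0 0 -0.004 0 5"
}}

```text
clock: 13.82
ee_pos: [486.8, -124.4, 110.5]
tcp_rot: [179.7, -0.1, -14.9]
ft_force: [-9.0, -27.8, 10.8]
width: 12.6
gripper_force: 40.3
```

To row units: -20 mm is -0.02, -4 mm is -0.004.

Call:
{"method": "jog_arm", "body": {
  "plan": "0 0 0 0 -0.004 0 34\n0 0 0 0 0 0 34\n0 0 0 0 0.003 0 34\n0 0 0 0 0.003 -0.03 34\n0 0 0 0 0.003 -0.07 34\n0 0 0 -0.02 0.003 -0.12 34\n0 0 0 -0.02 0.003 -0.12 34\n0 0 0 -0.02 0.003 -0.12 34"
}}

```text
clock: 14.82
ee_pos: [467.4, -117.5, 229.2]
tcp_rot: [180.0, -0.0, -14.7]
ft_force: [-0.4, 0.9, -0.2]
width: 33.9
gripper_force: 0.0
```

```bash
python3 - <<'E'
from h import *
s=robot.state();f=robot.grab_frame('wrist')['pixels'];g=robot.grab_frame('scene')['pixels'][160:330,230:500]
print(s['ee_pos'],s['tcp_rot'],s['ft_force'])
cv2.imwrite('pics/w5.png',np.vstack([f[80:310,:540],cv2.resize(g,(540,340))]))
E
```

```text
[ 467.37146756 -117.49882774  229.24633026] [ 1.79993430e+02 -2.30025219e-02 -1.47203485e+01] [-0.38880212  0.85860387 -0.22805523]
```

View pics/w5.png

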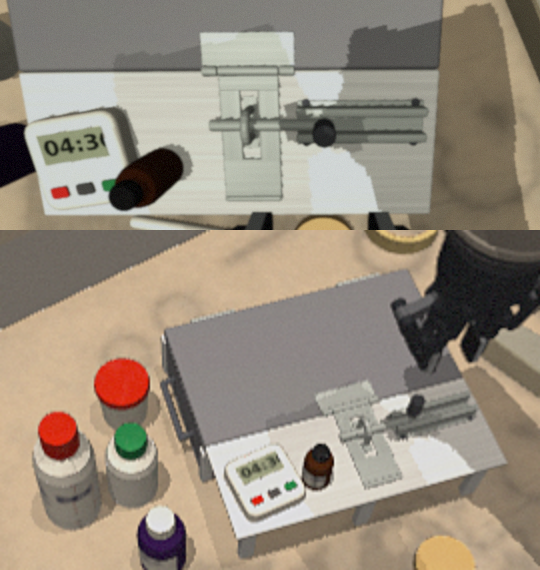

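The pin runs through the staple over the flat hasp, with the knob at (324,132). It travelled 55 mm, stop to stop. The lid is shut and everything round the chest is standing.

```bash
python3 -c "
from workcell import robot
print(robot.close_job())"
```

```text
the job is handed in; nothing more can be done
None
```

The chest is ready for transport and the job is handed in at about 15 s: pin drawn, lid shut, hasp flat over the staple, pin fully home again, nothing round it disturbed; the system returned no verdict.

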